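Hold back the belt tensioner on a vial tumbler's drive

ROBOT

A 6-joint arm with a two-finger parallel gripper is mounted at the origin on the work surface. World frame = base frame: x ahead of the robot, y to its left, z up, the work surface at z = 0. Lengths are in mm, angles in rad, forces in N, time in s.
With the tool pointing down it reaches from about 275 to 750 mm from the base axis. Payload 10.2 kg.
Tool frame: the origin (TCP) lies between the finger pads; the fingertips stand ctrl.tips_ahead ahead of it and the grasp point (between the pads) lies 8 mm behind it (ctrl.tips_ahead is the distance from the TCP to the fingertips, in mm); z points along the fingers, y is the direction in which the jaws open and shut (so a half turn about z gives the same grasp; the last joint's range is limited). The gripper opens to 85 mm and grips with 20 to 120 N. Pads are 22 mm wide; open, the fingers measure 114 mm over their backs; the gripper's body (76 mm by 85 mm) begins 54 mm behind the grasp point. The pads swing forward as they close: fully open they stand 13 mm farther back than shut.
Start: joints at [1.069, 0.313, 1.498, -0, 1.331, -0.223], TCP at [144.494, 504.73, 242.294] pointing down, gripper open.
Joint ranges: [-2.94, 2.94], [-0.97, 2.17], [0.19, 2.56], [-1.23, 4.37], [0.02, 3.11], [-2.88, 2.88]. Speed limits (rad/s): [2.39, 2.39, 3.01, 3.14, 3.14, 3.14].

INTERFACE

Orientations are given as a unit quaternion [w, x, y, z].
In Python, from rig import ctrl gives the robot as it stands. The module is installed in compiled form; this text tells all that it offers.
- The arm moves only by the tool move_arm, never from a script. Its argument "motion" is a list of rows, each an object with "offset": the shift along the tool's x, y, z in m, a list of three; "angular": the turn, a rotation vector about the tool's x, y, z in degrees, a list of three; "jaw": the finger opening in m, from 0 to 0.0854. In form: [{"offset": [tx, ty, tz], "angular": [ax, ay, az], "jaw": jaw}, ...]. A call has 1 to 5 rows; each row is the pose to reach, as a shift and turn from the pose commanded when the call began, along the tool's axes at that moment; what a row does not reach only later rows make up. A row lasts 1/8 s, in which the tool goes at most 62.5 mm and 10.7 degrees, less where a joint would pass 70% of its speed; a pose out of reach is approached as far as the arm can. A call with a gripper value outside its range is refused whole. The fingers move at their own pace and stop on an object; "squeeze" is the grip in N (left out, the last holds). Time passes only in rows, so rows that repeat a pose let the fingers close. It gives the time, the measured TCP pose, the force and the opening at its end, in the units of the state.
- ctrl.sense(): the state, without advancing time (a new reading comes with each control period).
- ctrl.capture(name): name is "side" or "top"; returns a dict with "img" (420x560x3 uint8, red, green, blue), "intrinsics" (3x3 intrinsics, pixels), "rvec" (rotation vector, rad) and "tvec" (3), from world to camera coordinates, as OpenCV has them. Camera axes: x right, y down, z forward; pixel columns grow to the right and rows downward; lengths in mm; the calibration is good to about 2 mm. A picture is of the moment at which its call begins. There is no depth.
- ctrl.finish_job(): hands the job in, once; it reports no verdict.
The state is a dict: "time_s": time; "joints": joint angles; "dq": joint speeds; "tau": joint torques, N m; "eef_pos": TCP position; "ee_rot": TCP orientation; "force": force on the tool from outside, world axes, zero at the start; "wrist_torque": the same for the moment, N m; "grip_width": opening from 0.0 (shut) to 1.0 (fully open).
Only numpy, scipy, OpenCV 4.12 (cv2) and the standard library are available. Lean on these libraries where they do the work, as an engineer would, in place of code of your own. Each camera call takes 0.05 s, during which the arm holds its last target. There are 200 camera calls.

TASK

A new belt is about to be fitted to the vial tumbler's drive. First turn the selector knob on the grey control box to the long white bar mark (drive released). Then push the sprung tensioner arm, by the upright roller on its end, back until it is well past its ratchet click and finish while still holding it there with the gripper, as the arm springs back if let go; leave the knob on the bar mark and do not shove away the red-capped vials that stand beside the box and the drive.

Things in the scene. Friction and masses are not known exactly. Their poses are not given: they have to be found in the camera images.
- selector (a joint): selector knob on the grey control box, rad, 0 to 1.65, growing clockwise from above. Four detents at 0, 0.55, 1.10, 1.65 (peak torque under 0.1 N m). At 1.10, the third, the pointer is at the long white bar mark; the other three have small round dots. It starts at 0 or 0.55, seldom between
- selector_grip (a point): centre of the knob's upright bar grip, on its vertical axis, 99 mm above the bench. The bar is 46 mm long (this frame's x, turns with the knob), 14 mm thick (y), 32 mm tall: its top is 7 mm above this point, its foot 25 mm below. A white line on top of its -x half is the pointer. z up
- bar_mark (a point): outer part of the control box's top, middle of the long white bar mark (22 x 5 mm), 52 mm from the knob's axis, 63 mm above the bench. The control box is a grey case, 150 x 150 x 62 mm high
- tensioner (a joint): swing of the sprung tensioner arm, rad: 0 at rest, growing clockwise from above (roller goes to the drive's +y side) to a hard stop at 0.62. Spring force at the roller: 4.5 N at 0, 8 N at 0.6, and some 3 N more at the click. The click: a lug meets the sprung pawl at 0.26, passes its nose at 0.36, is wholly past from 0.46. The pawl does not hold the arm: let go, it springs back
- roller (a point): centre of the upright idler roller on the tensioner arm's end: plain black cylinder, 30 mm across, 52 mm tall, fixed to the arm. The point is 75 mm above the bench, 19 mm below the roller's top, 33 mm above the flat steel arm (20 mm wide, 12 mm thick). x points along the arm from roller to pivot, z up
- pivot (a point): point on the arm's vertical pivot axis, 75 mm above the bench and level with roller, which is 100 mm away. Frame as the drive unit's: z up, y the side to which the roller must go (x is away from the side where the roller stands)
- drive: drive unit of a vial tumbler, guard and belt off: aluminium plate 200 (x) x 240 (y) x 12 mm, origin under its centre; tensioner arm in the middle, roller at the -x side; at the +x corners two grooved grey pulleys, 60 and 72 mm across, on shafts 62 mm high, a sprung pawl between them. A 42 mm high stop post for the arm stands 52 mm off the pivot
- vial_a: red-capped sample vial, 32 mm across, 60 mm tall, standing in front of the control box; origin under its centre
- vial_b: the same kind of vial, standing at the drive unit's +y edge
Not all that is in view belongs to the job. Leave any blue or pink look-alike of the part that bears selector alone.

How it is judged:
By the outcome, as a careful person would: the job done as asked, in the order asked, and still so for the second after the job is handed in, while the arm keeps its last pose, push and grip.
It also fails if it takes over 51 s, if anything falls off the work surface, if the arm or the gripper's body presses on something with over 40 N, if the wrist force passes 120 N, or if a joint passes its speed limit or range.

## Working session

There is one attempt and no reset: what is moved stays moved. The work goes in short steps, Python scripts to look and compute and a tool call to move; the robot and the scene stay as the last step left them, time stands still between calls to the robot, and variables do not carry over. Pictures are saved under pics/ and viewed, about 8 in all and at most 12, crops included, and the job is handed in when it is done.

Besides the shell and the picture viewer there is one more tool, called after "Emit:" by a JSON object that holds its "name" and its "arguments", one argument or row to a line. move_arm: Moves the arm, as the interface text tells. Its arguments: {"type":"object","properties":{"motion":{"type":"array","items":{"type":"object","properties":{"offset":{"type":"array","items":{"type":"number"}},"angular":{"type":"array","items":{"type":"number"}},"jaw":{"type":"number"}}}},"squeeze":{"type":"number"}},"required":["motion"]}

```bash
mkdir -p pics; cat > h.py <<'E'
import numpy as np, cv2
from rig import ctrl
def cap(n):
    c=ctrl.capture(n); return c
def ray(c,uv):
    R=cv2.Rodrigues(np.array(c['rvec'],float))[0]; K=np.array(c['intrinsics']); t=np.array(c['tvec'],float).ravel()
    d=R.T@np.linalg.inv(K)@np.array([uv[0],uv[1],1.]); o=-R.T@t
    return o,d
def atz(c,uv,z):
    o,d=ray(c,uv); return o+d*(z-o[2])/d[2]
def proj(c,P):
    return cv2.projectPoints(np.array(P,float).reshape(-1,1,3),np.array(c['rvec'],float),np.array(c['tvec'],float),np.array(c['intrinsics'],float),None)[0].reshape(-1,2)
E
python3 - <<'E'
from h import *
import pickle
s=ctrl.sense(); print(s, ctrl.tips_ahead)
for n in('top','side'):
    c=cap(n); cv2.imwrite(f'pics/{n}0.png',c['img'][:,:,::-1]); pickle.dump(c,open(n+'0.pkl','wb'))
    print(n,ray(c,(280,210)))
E
```

```text
{'time_s': 0.0, 'joints': array([ 1.06862858e+00,  3.13451238e-01,  1.49841364e+00,  7.30082547e-06,
        1.33099825e+00, -2.23380052e-01]), 'dq': array([-0.00018292, -0.00149437,  0.00096113,  0.00085327, -0.00118894,
        0.00057905]), 'tau': array([ 1.61609451e-04, -4.12264323e+01, -2.59741366e+01, -1.93275609e-04,
        4.16273688e-03,  5.03389219e-05]), 'eef_pos': array([144.35954528, 504.51965228, 241.74325871]), 'ee_rot': array([-2.28739127e-04,  1.38943702e-01,  9.90300078e-01, -5.92631356e-04]), 'force': array([ 0.40612682, -0.30616029,  0.20689399]), 'wrist_torque': array([ 0.00900766, -0.01031306, -0.01866739]), 'grip_width': 1.002153196234697} 11.0
top (array([ 287.30767746,   13.85484288, 1283.29329913]), array([ 0.11280322, -0.0021067 , -0.99370042]))
side (array([321.96487795, 872.6755061 , 753.69778302]), array([ 0.11819362, -0.77624767, -0.61949007]))
```

View pics/top0.png

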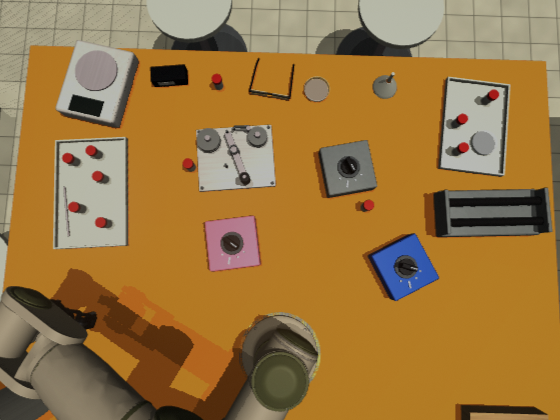

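View pics/side0.png

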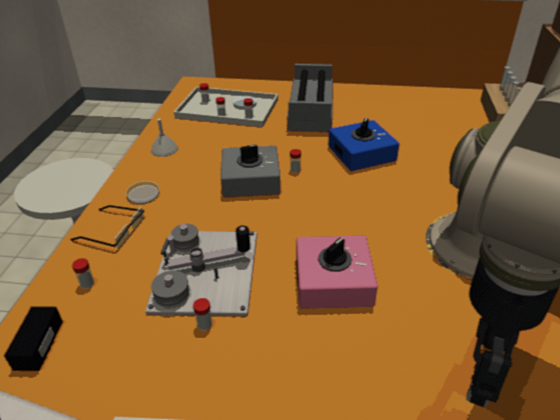

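The three boxes in the top view are grey (348,168), pink (232,243) and blue (404,266). Grey is the one named in the task, and the other two are look-alikes. The drive is at (236,158), with its roller near (245,178). vial_a is at (368,205) and vial_b at (188,164). I'll confirm the box in one enlarged crop.

```bash
python3 - <<'E'
from h import *
import pickle
c=pickle.load(open('top0.pkl','rb'))
a=c['img'][130:220,310:385,::-1]; b=c['img'][115:205,180:282,::-1]
f=lambda x:cv2.resize(x,None,fx=4.4,fy=4.4,interpolation=cv2.INTER_CUBIC)
o=np.hstack([f(a),f(b)]);cv2.imwrite('pics/crop1.png',o);print(o.shape)
print(atz(c,(348,167),99),atz(c,(280,210),0),atz(c,(380,210),0))
E
```

```text
(396, 779, 3)
[ 554.50703386 -183.99945409   99.        ] [432.98499389  11.13418424   0.        ] [ 442.50629811 -302.10337239    0.        ]
```

View pics/crop1.png

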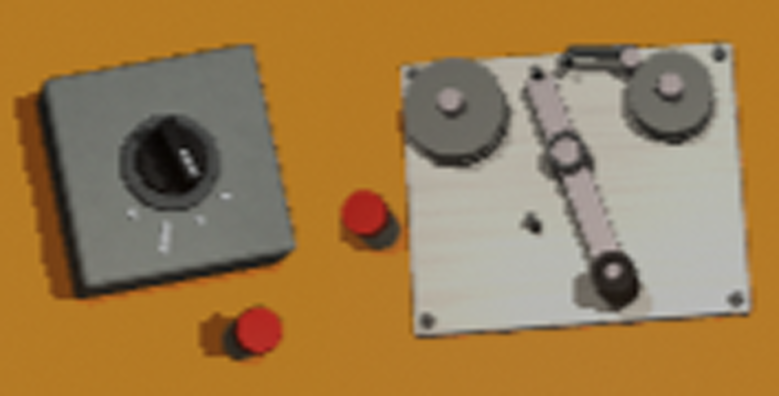

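The enlarged crop confirms it. The grey box's knob is at about (348.6,166), with the bar mark at (347.7,184) and the pointer aimed between dots 1 and 2, most likely at dot 2 (0.55). The roller is near (244,177) and the pivot cap near (234,149).

```bash
python3 - <<'E'
from h import *
import pickle
c=pickle.load(open('top0.pkl','rb')); s=pickle.load(open('side0.pkl','rb'))
L=lambda x,y:(310+x/4.4,130+y/4.4); D=lambda x,y:(180+(x-330)/4.4,115+y/4.4)
P=lambda n,p,z:(print(n,np.round(atz(c,p,z),1)),atz(c,p,z))[1]
cs=[P('box',L(*q),62) for q in [(48,84),(254,45),(293,245),(86,285)]]; bc=np.mean(cs,0);print('boxc',bc)
m=[P('mark',L(*q),63) for q in [(227,196),(201,219),(166,237),(133,213)]]
p0=P('ptr a',L(182,150),106);p1=P('ptr b',L(197,178),106)
print('ptrdir',np.degrees(np.arctan2(*(p1-p0)[[1,0]])))
for k in m: print('mark dir',np.degrees(np.arctan2(*(k-bc)[[1,0]])),np.linalg.norm((k-bc)[:2]))
pc=[P('plate',D(*q),12) for q in [(402,65),(733,43),(749,312),(416,336)]];print('platec',np.mean(pc,0))
P('rollertop',D(613,270),94);P('roller mid',D(613,278),80);P('pivot',D(567,149),62)
P('va',L(260,328),60);P('vb',D(365,212),60)
print('side proj boxc',proj(s,[bc]))
f=lambda x:cv2.resize(x,None,fx=4.5,fy=4.5,interpolation=cv2.INTER_CUBIC)
a=s['img'][140:200,215:305,::-1];b=s['img'][215:290,180:265,::-1]
a=f(a);b=f(b);o=np.zeros((max(a.shape[0],b.shape[0]),a.shape[1]+b.shape[1],3),np.uint8);o[:a.shape[0],:a.shape[1]]=a;o[:b.shape[0],a.shape[1]:]=b
cv2.imwrite('pics/crop2.png',o);print(o.shape)
E
```

```text
box [ 615.8 -107.4   62. ]
box [ 647.9 -249.6   62. ]
box [ 508.3 -276.6   62. ]
box [ 476.3 -135.7   62. ]
boxc [ 562.07151091 -192.31058501   62.        ]
mark [ 540.7 -231.2   63. ]
mark [ 524.2 -213.5   63. ]
mark [ 511.  -189.7   63. ]
mark [ 526.9 -166.9   63. ]
ptr a [ 561.9 -192.6  106. ]
ptr b [ 543.3 -202.6  106. ]
ptrdir -151.55083457336232
mark dir -118.78749152642062 44.34563952679852
mark dir -150.81868555893152 43.409174443389674
mark dir 177.033526173143 51.18461800640608
mark dir 144.19434381833386 43.358989641987215
plate [679.8 284.2  12. ]
plate [703.7  46.   12. ]
plate [506.9  28.3  12. ]
plate [482.4 263.4  12. ]
platec [593.19251452 155.50211238  12.        ]
rollertop [518.3 118.8  94. ]
roller mid [515.5 119.8  80. ]
pivot [608.3 156.7  62. ]
va [ 450.7 -254.7   60. ]
vb [560.1 293.7  60. ]
side proj boxc [[249.39758592 160.26730191]]
(338, 787, 3)
```

View pics/crop2.png

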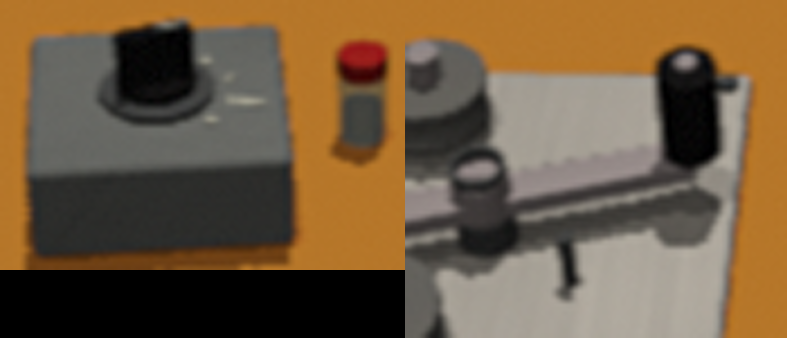

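```bash
cat >> h.py <<'E'
from scipy.spatial.transform import Rotation as Ro
def plan(p,yaw):
    """tool-frame offset (m) and rotvec (deg) to reach TCP p (mm), tool down, jaw axis at yaw deg"""
    s=ctrl.sense(); q=s['ee_rot']; R=Ro.from_quat(np.r_[q[1:],q[0]])
    y=np.radians(yaw); Y=np.array([np.cos(y),np.sin(y),0]); Z=np.array([0,0,-1.])
    T=Ro.from_matrix(np.c_[np.cross(Y,Z),Y,Z])
    print('t',round(s['time_s'],2),'pos',s['eef_pos'].round(1),'yaw',np.degrees(np.arctan2(*R.as_matrix()[[1,0],1])).round(1),'F',s['force'].round(1),'w',round(s['grip_width'],3),'q',s['joints'].round(2))
    print('offset',(R.inv().apply(np.array(p)-s['eef_pos'])/1000).round(4),'ang',(R.inv()*T).as_rotvec(degrees=True).round(1))
E
python3 - <<'E'
from h import *
import pickle
s=pickle.load(open('side0.pkl','rb'));c=pickle.load(open('top0.pkl','rb'))
print(atz(s,(242.4,228.8),94), atz(s,(180+77/4.5,215+170/4.5),62))
print(proj(c,[atz(s,(242.4,228.8),94)]))
plan([562,-192,240],-61.5)
E
```

```text
[516.39153669 117.13971866  94.        ] [603.12740872 165.64225766  62.        ]
[[244.84718131 177.00543111]]
t 0.1 pos [144.4 504.5 241.8] yaw 74.0 F [-0.2 -0.7 -0.8] w 1.0 q [ 1.07  0.31  1.5   0.    1.33 -0.22]
offset [-0.5932 -0.5547  0.0022] ang [-1.000e-01  1.000e-01  1.355e+02]
```

Emit:
{"name": "move_arm", "arguments": {
  "motion": [
    {"offset": [-0.593,-0.555,0.0],"angular": [0,0,135.5],"jaw": 0.085},
    {"offset": [-0.593,-0.555,0.0],"angular": [0,0,135.5],"jaw": 0.085},
    {"offset": [-0.593,-0.555,0.0],"angular": [0,0,135.5],"jaw": 0.085},
    {"offset": [-0.593,-0.555,0.0],"angular": [0,0,135.5],"jaw": 0.085},
    {"offset": [-0.593,-0.555,0.0],"angular": [0,0,135.5],"jaw": 0.085}
  ]
}}

```text
time_s: 0.72
eef_pos: [305.6, 234.8, 242.3]
ee_rot: [0.0, 0.574, 0.819, 0.0]
force: [1.9, 0.7, 0.1]
grip_width: 0.994
```

```bash
python3 -c "
from h import *
plan([562,-192,240],-61.5)"
```

```text
t 0.72 pos [305.6 234.8 242.3] yaw 20.0 F [1.9 0.7 0.1] w 0.994 q [ 0.35 -0.    1.87 -0.    1.27  0.  ]
offset [-0.4888  0.0952  0.0023] ang [ 0.  -0.  81.5]
```

Emit:
{"name": "move_arm", "arguments": {
  "motion": [
    {"offset": [-0.489,0.095,0.0],"angular": [0,0,81.5],"jaw": 0.085},
    {"offset": [-0.489,0.095,0.0],"angular": [0,0,81.5],"jaw": 0.085},
    {"offset": [-0.489,0.095,0.0],"angular": [0,0,81.5],"jaw": 0.085},
    {"offset": [-0.489,0.095,0.0],"angular": [0,0,81.5],"jaw": 0.085},
    {"offset": [-0.489,0.095,0.0],"angular": [0,0,81.5],"jaw": 0.085}
  ]
}}

```text
time_s: 1.35
eef_pos: [468.1, -32.4, 242.2]
ee_rot: [-0.0, 0.882, 0.471, 0.0]
force: [1.0, 0.5, 1.1]
grip_width: 0.997
```

```bash
python3 -c "
from h import *
plan([562,-192,200],-61.5)"
```

```text
t 1.35 pos [468.1 -32.4 242.2] yaw -33.8 F [1.  0.5 1.1] w 0.997 q [-0.32  0.19  1.66  0.    1.29  0.27]
offset [-0.0805  0.1668  0.0421] ang [-0.  -0.  27.7]
```

Emit:
{"name": "move_arm", "arguments": {
  "motion": [
    {"offset": [-0.0805,0.167,0.042],"angular": [0,0,27.7],"jaw": 0.085},
    {"offset": [-0.0805,0.167,0.042],"angular": [0,0,27.7],"jaw": 0.085},
    {"offset": [-0.0805,0.167,0.042],"angular": [0,0,27.7],"jaw": 0.085},
    {"offset": [-0.0805,0.167,0.042],"angular": [0,0,27.7],"jaw": 0.085},
    {"offset": [-0.0805,0.167,0.042],"angular": [0,0,27.7],"jaw": 0.085}
  ]
}}

```text
time_s: 1.98
eef_pos: [562.3, -189.1, 200.0]
ee_rot: [-0.0, 0.968, 0.25, -0.0]
force: [-0.4, 1.2, -0.8]
grip_width: 0.994
```

```bash
python3 -c "
from h import *
plan([562,-192,89],-61.5)"
```

```text
t 1.98 pos [ 562.3 -189.1  200. ] yaw -61.1 F [-0.4  1.2 -0.8] w 0.994 q [-0.52  0.5   1.34  0.    1.3   0.54]
offset [-0.0016  0.0025  0.111 ] ang [-0.1  0.   0.4]
```

Emit:
{"name": "move_arm", "arguments": {
  "motion": [
    {"offset": [-0.0015,0.0025,0.04],"angular": [0,0,0.4],"jaw": 0.085},
    {"offset": [-0.0015,0.0025,0.08],"angular": [0,0,0.4],"jaw": 0.085},
    {"offset": [-0.0015,0.0025,0.111],"angular": [0,0,0.4],"jaw": 0.06},
    {"offset": [-0.0015,0.0025,0.111],"angular": [0,0,0.4],"jaw": 0.045},
    {"offset": [-0.0015,0.0025,0.111],"angular": [0,0,0.4],"jaw": 0.03}
  ],
  "squeeze": 20
}}

```text
time_s: 2.6
eef_pos: [563.1, -192.1, 91.4]
ee_rot: [0.001, 0.969, 0.247, 0.001]
force: [-0.1, -0.8, -0.1]
grip_width: 0.376
```

```bash
python3 - <<'E'
from h import *
plan([562,-192,89],-61.5)
o=[]
for n,b in(('top',(130,220,300,400)),('side',(90,190,200,300))):
    c=cap(n);o.append(cv2.resize(c['img'][b[0]:b[1],b[2]:b[3],::-1],(390,390),interpolation=cv2.INTER_CUBIC))
cv2.imwrite('pics/k1.png',np.hstack(o))
E
```

```text
t 2.6 pos [ 563.1 -192.1   91.4] yaw -61.4 F [-0.1 -0.8 -0.1] w 0.376 q [-0.53  0.61  1.46  0.    1.07  0.55]
offset [-0.0009 -0.0007  0.0024] ang [ 0.1 -0.1  0.1]
```

View pics/k1.png

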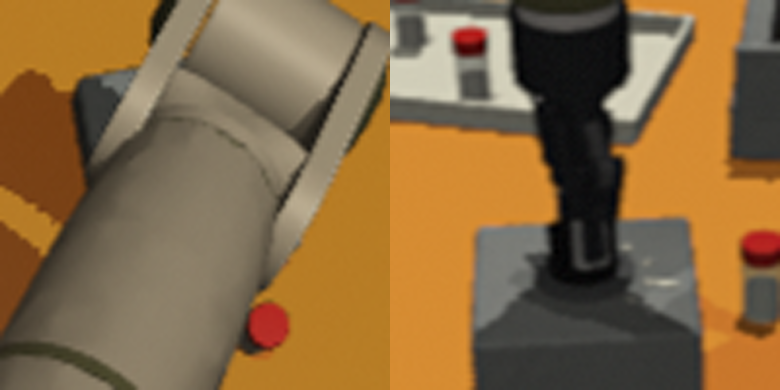

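In the side view the fingers straddle the knob, with tips just above the box. The arm blocks the top view. Next I'll close the jaws.

Emit:
{"name": "move_arm", "arguments": {
  "motion": [
    {"offset": [-0.0005,-0.0005,0.001],"angular": [0,0,0],"jaw": 0.012},
    {"offset": [-0.0005,-0.0005,0.001],"angular": [0,0,0],"jaw": 0.008},
    {"offset": [-0.0005,-0.0005,0.001],"angular": [0,0,0],"jaw": 0.008},
    {"offset": [-0.0005,-0.0005,0.001],"angular": [0,0,0],"jaw": 0.008}
  ],
  "squeeze": 25
}}

```text
time_s: 3.2
eef_pos: [562.1, -192.1, 89.6]
ee_rot: [0.0, 0.969, 0.246, 0.001]
force: [-2.0, 2.2, 6.3]
grip_width: 0.16
```

Emit:
{"name": "move_arm", "arguments": {
  "motion": [
    {"offset": [0,0,0],"angular": [0,0,8],"jaw": 0.008},
    {"offset": [0,0,0],"angular": [0,0,16],"jaw": 0.008},
    {"offset": [0,0,0],"angular": [0,0,24],"jaw": 0.008},
    {"offset": [0,0,0],"angular": [0,0,31.5],"jaw": 0.008},
    {"offset": [0,0,0],"angular": [0,0,31.5],"jaw": 0.008}
  ]
}}

```text
time_s: 3.82
eef_pos: [562.0, -191.5, 89.6]
ee_rot: [-0.0, 1.0, -0.027, 0.0]
force: [-1.8, 6.1, 7.8]
grip_width: 0.16
```

```bash
python3 -c "
from h import *
plan([562,-192,90],-93);print(ctrl.sense()['wrist_torque'])"
```

```text
t 3.83 pos [ 562.  -191.5   89.6] yaw -93.1 F [-1.8  6.1  7.8] w 0.16 q [-0.53  0.61  1.46  0.    1.07  1.1 ]
offset [ 0.0001  0.0005 -0.0004] ang [-0.  -0.  -0.1]
[ 0.85883854  0.45333209 -0.05708854]
```

Release and rise.

Emit:
{"name": "move_arm", "arguments": {
  "motion": [
    {"offset": [0,0,0],"angular": [0,0,0],"jaw": 0.04},
    {"offset": [0,0,0],"angular": [0,0,0],"jaw": 0.06},
    {"offset": [0,0,0],"angular": [0,0,0],"jaw": 0.06},
    {"offset": [0,0,-0.05],"angular": [0,0,0],"jaw": 0.06},
    {"offset": [0,0,-0.11],"angular": [0,0,0],"jaw": 0.06}
  ]
}}

```text
time_s: 4.45
eef_pos: [561.2, -192.1, 198.8]
ee_rot: [-0.001, 1.0, -0.026, -0.001]
force: [0.1, 0.3, 0.8]
grip_width: 0.702
```

```bash
python3 -c "
from h import *
plan([517.3,118,200],-67.2)"
```

```text
t 4.45 pos [ 561.2 -192.1  198.8] yaw -93.0 F [0.1 0.3 0.8] w 0.702 q [-0.53  0.5   1.34 -0.    1.3   1.1 ]
offset [-0.0602 -0.3073 -0.0007] ang [ -0.1   0.1 -25.8]
```

Emit:
{"name": "move_arm", "arguments": {
  "motion": [
    {"offset": [-0.06,-0.307,0],"angular": [0,0,-25.8],"jaw": 0.06},
    {"offset": [-0.06,-0.307,0],"angular": [0,0,-25.8],"jaw": 0.06},
    {"offset": [-0.06,-0.307,0],"angular": [0,0,-25.8],"jaw": 0.06},
    {"offset": [-0.06,-0.307,0],"angular": [0,0,-25.8],"jaw": 0.06},
    {"offset": [-0.06,-0.307,0],"angular": [0,0,-25.8],"jaw": 0.06}
  ]
}}

```text
time_s: 5.08
eef_pos: [517.5, 119.0, 198.5]
ee_rot: [0.0, 0.98, 0.197, 0.0]
force: [1.1, -0.0, -0.6]
grip_width: 0.703
```

```bash
python3 - <<'E'
from h import *
plan([517.3,118,200],-67.2)
o=[]
for n,b in(('top',(130,220,300,390)),('side',(130,210,205,285))):
    c=cap(n);o.append(cv2.resize(c['img'][b[0]:b[1],b[2]:b[3],::-1],(390,390),interpolation=cv2.INTER_CUBIC))
cv2.imwrite('pics/k2.png',np.hstack(o))
E
```

```text
t 5.08 pos [517.5 119.  198.5] yaw -67.2 F [ 1.1 -0.  -0.6] w 0.703 q [ 0.01  0.36  1.55 -0.    1.23  1.18]
offset [-0.0006  0.0009 -0.0015] ang [ 0. -0. -0.]
```

View pics/k2.png

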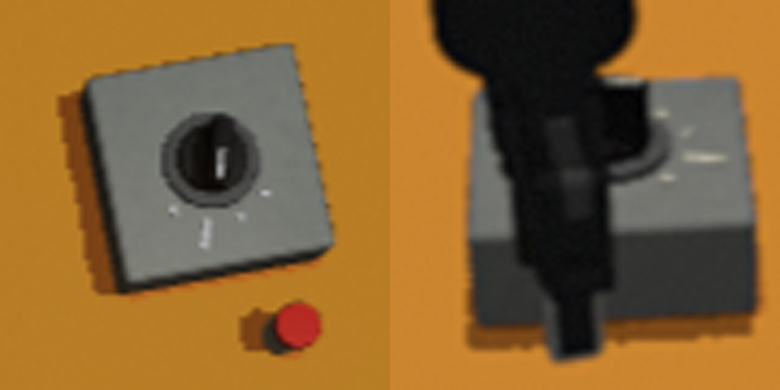

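The pointer now runs from (222,148) to (219,178) in the crop and aims at the long bar mark, so the knob is at 1.10. vial_a hasn't moved. Next I'll go down over the roller.

Emit:
{"name": "move_arm", "arguments": {
  "motion": [
    {"offset": [-0.0006,0.0009,0.05],"angular": [0,0,0],"jaw": 0.06},
    {"offset": [-0.0006,0.0009,0.09],"angular": [0,0,0],"jaw": 0.06},
    {"offset": [-0.0006,0.0009,0.126],"angular": [0,0,0],"jaw": 0.06},
    {"offset": [-0.0006,0.0009,0.126],"angular": [0,0,0],"jaw": 0.045},
    {"offset": [-0.0006,0.0009,0.126],"angular": [0,0,0],"jaw": 0.04}
  ],
  "squeeze": 40
}}

```text
time_s: 5.8
eef_pos: [518.7, 115.9, 73.8]
ee_rot: [0.0, 0.98, 0.198, 0.001]
force: [0.2, 0.9, 1.1]
grip_width: 0.463
```

Emit:
{"name": "move_arm", "arguments": {
  "motion": [
    {"offset": [0,0,0],"angular": [0,0,0],"jaw": 0.024},
    {"offset": [0,0,0],"angular": [0,0,0],"jaw": 0.02},
    {"offset": [0,0,0],"angular": [0,0,0],"jaw": 0.02},
    {"offset": [0,0,0],"angular": [0,0,0],"jaw": 0.02}
  ]
}}

```text
time_s: 6.3
eef_pos: [517.5, 118.6, 74.5]
ee_rot: [-0.002, 0.98, 0.197, 0.001]
force: [-7.0, 15.9, 8.7]
grip_width: 0.342
```

```bash
python3 - <<'E'
from h import *
plan([517.3,118,73],-67.2)
pv=np.array([608.3,157.5]); r0=np.array([517,118.])-pv
print(np.linalg.norm(r0))
s=ctrl.sense();q=s['ee_rot'];R=Ro.from_quat(np.r_[q[1:],q[0]])
for a in [.09,.18,.27,.36,.45,.54]:
    d=Ro.from_rotvec([0,0,-a]).apply([*r0,0])-np.array([*r0,0])
    print(a,(R.inv().apply(d)/1000).round(4),np.degrees(a).round(1))
c=cap('side');b=(170,290,170,290);cv2.imwrite('pics/r1.png',cv2.resize(c['img'][b[0]:b[1],b[2]:b[3],::-1],(480,480),interpolation=cv2.INTER_CUBIC))
E
```

```text
t 6.3 pos [517.5 118.6  74.5] yaw -67.2 F [-7.  15.9  8.7] w 0.342 q [0.   0.52 1.68 0.01 0.95 1.17]
offset [-0.0004  0.0005  0.0015] ang [-0.2 -0.1 -0. ]
99.47833935083553
0.09 [ 0.0003 -0.0089  0.    ] 5.2
0.18 [ 0.0014 -0.0178  0.0001] 10.3
0.27 [ 0.0033 -0.0266  0.0001] 15.5
0.36 [ 0.006  -0.0351  0.0001] 20.6
0.45 [ 0.0094 -0.0434  0.0002] 25.8
0.54 [ 0.0136 -0.0513  0.0002] 30.9
```

View pics/r1.png

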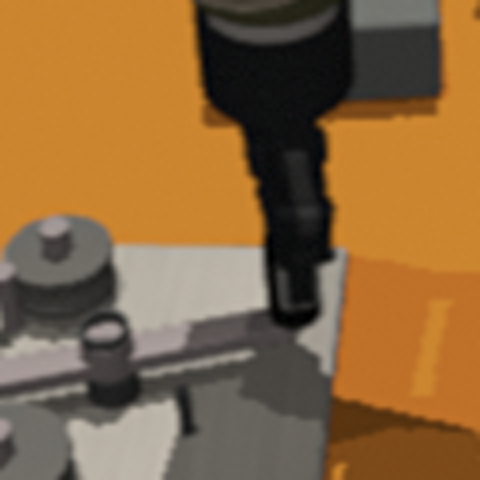

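The jaws hold the roller (width about 29 mm). I'll swing it along the arc.

Emit:
{"name": "move_arm", "arguments": {
  "motion": [
    {"offset": [0.0003,-0.009,0],"angular": [0,0,5.2],"jaw": 0.02},
    {"offset": [0.0014,-0.018,0],"angular": [0,0,10.3],"jaw": 0.02},
    {"offset": [0.0033,-0.027,0],"angular": [0,0,15.5],"jaw": 0.02},
    {"offset": [0.006,-0.0355,0],"angular": [0,0,20.6],"jaw": 0.02},
    {"offset": [0.0094,-0.044,0],"angular": [0,0,25.8],"jaw": 0.02}
  ]
}}

```text
time_s: 6.98
eef_pos: [509.7, 160.3, 74.5]
ee_rot: [0.0, 1.0, -0.027, 0.001]
force: [-4.0, -2.9, 8.2]
grip_width: 0.337
```

```bash
python3 - <<'E'
from h import *
pv=np.array([608.3,157.5]); r0=np.array([517,118.])-pv
a=.55; t=Ro.from_rotvec([0,0,-a]).apply([*r0,0])[:2]+pv
plan([*t,74],-67.2-np.degrees(a))
p=ctrl.sense()['eef_pos'][:2]-pv; print(np.degrees(np.arctan2(r0[1],r0[0])-np.arctan2(p[1],p[0]))%360*np.pi/180,np.linalg.norm(p),ctrl.sense()['wrist_torque'])
E
```

```text
t 6.97 pos [509.7 160.3  74.5] yaw -93.1 F [-4.  -2.9  8.2] w 0.337 q [ 0.09  0.52  1.66 -0.    0.95  1.71]
offset [-0.0005 -0.0112  0.0005] ang [ 0.  -0.1  5.6]
0.43673996911672297 98.63987788610417 [-0.31845463  0.63771004  0.30271762]
```

Emit:
{"name": "move_arm", "arguments": {
  "motion": [
    {"offset": [0.001,-0.006,0],"angular": [0,0,3],"jaw": 0.02},
    {"offset": [0.0005,-0.0115,0],"angular": [0,0,5.6],"jaw": 0.02},
    {"offset": [0.0005,-0.0115,0],"angular": [0,0,5.6],"jaw": 0.02},
    {"offset": [0.0005,-0.0115,0],"angular": [0,0,5.6],"jaw": 0.02}
  ]
}}

```text
time_s: 7.48
eef_pos: [510.5, 170.9, 74.5]
ee_rot: [0.001, 0.997, -0.075, 0.0]
force: [-8.2, -8.1, 9.3]
grip_width: 0.339
```

```bash
python3 - <<'E'
from h import *
pv=np.array([608.3,157.5]); r0=np.array([517,118.])-pv
plan([510,171,74],-98.7)
p=ctrl.sense()['eef_pos'][:2]-pv; print(np.degrees(np.arctan2(r0[1],r0[0])-np.arctan2(p[1],p[0]))%360*np.pi/180,np.linalg.norm(p))
o=[]
for n,b in(('side',(150,330,150,310)),('top',(110,220,170,390))):
    c=cap(n);x=c['img'][b[0]:b[1],b[2]:b[3],::-1];o.append(cv2.resize(x,(int(420/x.shape[0]*x.shape[1]) if n=='side' else 425,420 if n=='side' else 212),interpolation=cv2.INTER_CUBIC))
o[1]=np.vstack([o[1],np.zeros((208,425,3),np.uint8)])
cv2.imwrite('pics/f1.png',np.hstack(o))
E
```

```text
t 7.47 pos [510.5 170.9  74.5] yaw -98.6 F [-8.2 -8.1  9.3] w 0.339 q [ 0.11  0.53  1.65 -0.    0.96  1.83]
offset [-0.0005 -0.      0.0005] ang [ 0.1 -0.   0.1]
0.5446410053083957 98.69294842546911
```

View pics/f1.png

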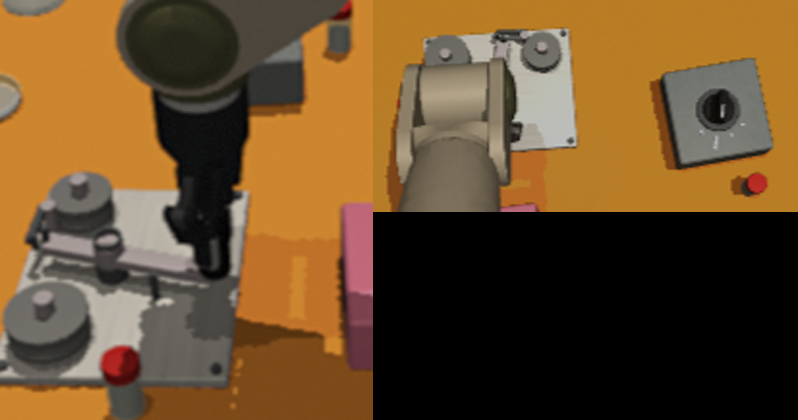

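The roller is held at about 0.54 rad. The arm has swung, both vials are standing where they were, and the knob is still on the bar mark. Handing in.

```bash
python3 -c "
from rig import ctrl
print(ctrl.finish_job())"
```

```text
the job is handed in; nothing more can be done
None
```

The job is done and handed in at about 7.6 s of the 51 s allowed.

- **Selector:** I turned the grey box's knob from 0.55 to 1.10, one detent clockwise. The crop taken after release shows its pointer on the long white bar mark, and it was still there in the last picture.
- **Tensioner:** I gripped the roller and swung it along its arc. By the tool position it is at about 0.54 rad, past the 0.46 where the click is over and short of the 0.62 stop. The force along the swing is about 8 N, which matches the spring. The gripper still holds the roller, with the fingers about 29 mm apart.
- **Vials:** both vials were standing in place in the last pictures.
- **Limits of these checks:** the 0.54 rad comes from camera positions good to about 2 mm, so it could be off by about 0.02 rad. The top camera could not see the held roller because the arm blocked it, so I judged it from the side view and the tool pose. No check failed or disagreed.

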